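# Set the stock feeder's H-gate lever to round stock

### The job

The next job is round dowel: on the green stock feeder, push the selector lever through its H-shaped gate, from the slot it is in (the one with the triangle sign) fully home into the slot beside the raised round disc, without driving it into either of the other two slots. Just push the black knob gently with the fingers, never grip it or force it, then leave it and come clear; leave the things lying about where they are.

Things in the scene. Friction and masses are not known exactly. Their poses are not given: they have to be found in the camera images.
- feeder: Fixed bench stock feeder: green casing 240 (x) x 300 (y) mm, y -180 to +120; steel gate plate on top, 140 mm above the table; left of it (y 120 to 210) a lower feed bed with two rubber rollers, at most 125 mm high. Origin: on the table under the middle of the H gate. x: along the gate's two lanes, away from the robot (within 0.4 rad); y: along the cross channel, to the left.
- gate (a point): Middle of the H gate, on top of the plate (208 x 130 mm). Two lanes along x (left at +y, right at -y), joined at x = 0 by the cross channel along y: four slots, far/near, left/right. Slots 16 to 18 mm wide, parted by two tongues 15 mm wide that start 9 mm either side of x = 0: the lever crosses only when its ball is within 5 mm of x = 0. Axes as the feeder's.
- lever: Selector lever: steel stick 12 mm dia with a black ball knob 38 mm dia. Origin: ball centre, 225 mm above the table when upright, 221 mm in a slot. Feeder frame: fully home in a slot the ball is at x = +-41, y = +-24 to 30 mm; at the ends of the cross channel at x = 0, y = +-30. Starts in the near left slot, x = -27 to -41, y = +25 to +29.
- pivot (a point): The lever's hidden pivot, 30 mm above the table on the feeder's origin axis, 195 mm from the ball's centre. The lever has friction only (about 2.5 N at the ball), no spring: it stays where it is left and meets solid stops at the ends of slots and channel.
- lever_fore (a joint): Lever's tilt along the lanes, rad: 0 = upright in the cross channel, positive = ball towards the feeder's +x (far slots), negative = near slots; stops at +-0.215. Ball x = 195 mm times its sine.
- lever_side (a joint): Lever's tilt along the cross channel, rad: positive = ball towards the feeder's +y (left lane), negative = right lane; stops at +-0.153. In a lane it is beyond +-0.12.
- sign_round: Raised dark steel disc, 28 mm dia, 5 mm high, on the plate beyond the outer end of the slot wanted. Origin: centre of its underside. The four signs stand at x = +-85, y = +-30 mm in the feeder's frame, 140 mm up; disc and bar change places between the far right and near right slots.
- sign_square: Raised dark steel square 22 x 22 mm, 5 mm high, always beside the far left slot. Origin: centre of its underside.
- sign_flat: Raised dark steel bar 36 x 9 mm, 5 mm high, beside the other right-hand slot. Origin: centre of its underside.
- sign_triangle: Raised dark steel triangle, 28 mm sides, 5 mm high, always beside the near left slot, where the lever starts. Origin: centre of its underside.
- tape_measure: Loose bystander, not to be disturbed: tape measure, black case 70 x 36 x 60 mm high, standing right of the feeder. Origin: middle of its underside.
- glue_bottle: Loose bystander, not to be disturbed: white glue bottle, 52 mm dia, 130 mm high, standing right of the feeder. Origin: middle of its underside.
- pine_offcut: Loose bystander, not to be disturbed: pine offcut 60 x 45 x 18 mm, lying on the right part of the feeder's casing, 133 mm above the table. Origin: middle of its underside.
- batten: Loose bystander, not to be disturbed: pine batten 300 x 40 x 18 mm, lying behind the feeder. Origin: middle of its underside.
- screw_jar: Loose bystander, not to be disturbed: glass jar with white lid, 64 mm dia, 75 mm high, left of the feeder. Origin: middle of its underside.
- pencil: Loose bystander, not to be disturbed: flat yellow carpenter's pencil 190 x 12 x 8 mm, lying on the casing between gate plate and offcut. Origin: middle of its underside.
- paint_brush: Loose bystander, not to be disturbed: paint brush 200 mm long, lying farther left. Origin: middle of its underside.

How it is judged:
By the outcome, as a careful person would: the job done as asked, in the order asked, and still so for the second after the job is handed in, with the robot touching nothing.
It also fails if it takes over 45 s, if anything falls off the work surface, if the arm or the gripper's body presses on something with over 40 N, if the wrist force passes 120 N, or if a joint passes its speed limit or range.

### The arm

A 7-joint arm with a two-finger parallel gripper is mounted at the origin on the work surface. World frame = base frame: x ahead of the robot, y to its left, z up, the work surface at z = 0. Lengths are in m, angles in rad, forces in N, time in s.
With the tool pointing down it reaches from about 0.425 to 0.875 m from the base axis. Payload 4.7 kg.
Tool frame: the origin (TCP) lies midway between the tips of the shut fingers; the grasp point (between the pads) lies manip.grip_point_offset behind it (manip.grip_point_offset is the distance from the TCP to the grasp point, in m); z points along the fingers, y is the line along which they close (so a half turn about z gives the same grasp; the last joint's range is limited). The gripper opens to 87 mm and grips with 3 to 60 N. Pads are 19 mm wide; open, the fingers measure 117 mm over their backs; the gripper's body (75 mm by 190 mm) begins 51 mm behind the grasp point.
Start: joints at [0.014, 0.321, -0.07, 1.45, 0.023, 1.371, -0.057], TCP at [0.65, -0, 0.223] pointing down, gripper open.
Joint ranges: [-2.86, 2.86], [-0.3, 2.09], [-1.38, 1.24], [0.06, 2.45], [-1.56, 4.7], [0.09, 2.05], [-2.69, 2.69]. Speed limits (rad/s): [2.57, 2.57, 3.14, 3.14, 3.14, 3.14, 3.14].

### API

Orientations are given as a 3x3 rotation matrix whose columns are the frame's x, y, z axes.
In Python, from rig import manip, cams gives the robot as it stands.
- The arm moves only by the shell command python3 -m creep 'ROWS' [FORCE]. ROWS is JSON, a list of rows, each an object with "xyz": the shift along the tool's x, y, z as a fraction of full scale, a list of three; "angular": the turn, a rotation vector about the tool's x, y, z as a fraction of full scale, a list of three; "gripper": the opening, from -1 (shut) to 1 (fully open). In form: [{"xyz": [x, y, z], "angular": [wx, wy, wz], "gripper": gripper}, ...]. A call has 1 to 5 rows; each row shifts and turns the commanded pose from where the row before left it, along the tool's axes as they then stand; what a row does not reach is not made up. Full scale, the value 1, is 4 cm for a shift and 0.08 rad for a turn. A row lasts 1/10 s, in which the tool goes at most 50 mm and 8.59 degrees, less where a joint would pass 70% of its speed; a pose out of reach is approached as far as the arm can. A call with a number of a shift or a turn outside -1 to 1 is refused whole. A call with a gripper value outside its range is refused whole. The fingers move at their own pace and stop on an object; FORCE is the grip in N (left out, the last holds). Time passes only in rows, so rows that do not move let the fingers close. It gives the time, the measured TCP pose, the force, the opening and the grip force at its end, in the units of the state.
- manip.state(): the state, without advancing time (a new reading comes with each control period).
- cams.capture(name): name is "scene" or "side" or "wrist"; returns a dict with "pixels" (400x640x3 uint8, blue, green, red), "mtx" (3x3 intrinsics, pixels), "extrinsics" (4x4, takes a point from world to camera coordinates). Camera axes: x right, y down, z forward; pixel columns grow to the right and rows downward; lengths in m; the calibration is good to about 2 mm. A picture is of the moment at which its call begins. There is no depth.
- manip.close_job(): hands the job in; it is judged then, once.
The state is a dict: "clock": time; "q": joint angles; "qvel": joint speeds; "effort": joint torques, N m; "tcp_pos": TCP position; "tool_rot": TCP orientation; "ft_force": force on the tool from outside, world axes, zero at the start; "torque": the same for the moment, N m; "width": finger opening in m; "grasp_force": force on a finger pad.
Only numpy, scipy, OpenCV 4.12 (cv2) and the standard library are available. Lean on these libraries where they do the work, as an engineer would, in place of code of your own. Each camera call takes 0.05 s, during which the arm holds its last target. There are 200 camera calls.

## Working session

There is one attempt and no reset: what is moved stays moved. The work goes in short steps, Python scripts to look and compute and a shell command to move; the robot and the scene stay as the last step left them, time stands still between calls to the robot, and variables do not carry over. Pictures are saved under pics/ and viewed, at most 10 in all, crops included, and the job is handed in when it is done.

```bash
mkdir -p pics; ls
python3 - <<'E'
from rig import manip,cams
import cv2,numpy as np
for n in ("scene","side"):
    c=cams.capture(n); cv2.imwrite(f"pics/{n}0.png",c["pixels"]); np.savez(f"pics/{n}0.npz",K=c["mtx"],E=c["extrinsics"],p=c["pixels"])
s=manip.state();print(s["clock"],s["tcp_pos"],s["tool_rot"],s["ft_force"],manip.grip_point_offset)
E
```

```text
pics
0.1 [ 6.49514672e-01 -3.88460927e-05  2.21541414e-01] [[-5.30869278e-05  9.99998442e-01 -1.76433281e-03]
 [ 9.99999997e-01  5.29742134e-05 -6.39316489e-05]
 [-6.38380852e-05 -1.76433620e-03 -9.99998442e-01]] [-0.29789942  0.62187466  0.39652713] 0.0187
```

View pics/scene0.png

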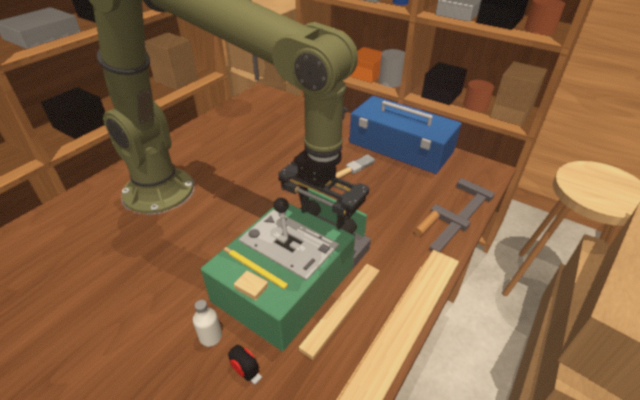

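View pics/side0.png

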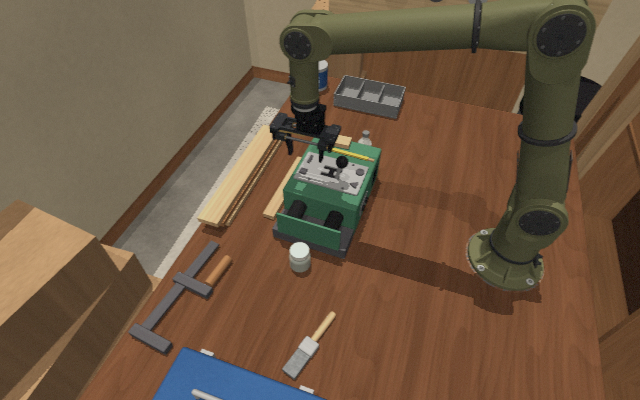

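The scene picture shows the feeder just right of the gripper, with the knob at about (281,205) and the gate around (290,240). In the side picture the knob is at about (342,162). I'll enlarge both.

Run:
```python
import cv2,numpy as np
a=cv2.imread("pics/scene0.png")[190:290,225:355];b=cv2.imread("pics/side0.png")[140:210,280:385]
a=cv2.resize(a,None,fx=6,fy=6,interpolation=cv2.INTER_CUBIC);b=cv2.resize(b,None,fx=7,fy=7,interpolation=cv2.INTER_CUBIC)
cv2.imwrite("pics/a.png",a);cv2.imwrite("pics/b.png",b)
```

```text
(no output)
```

View pics/a.png

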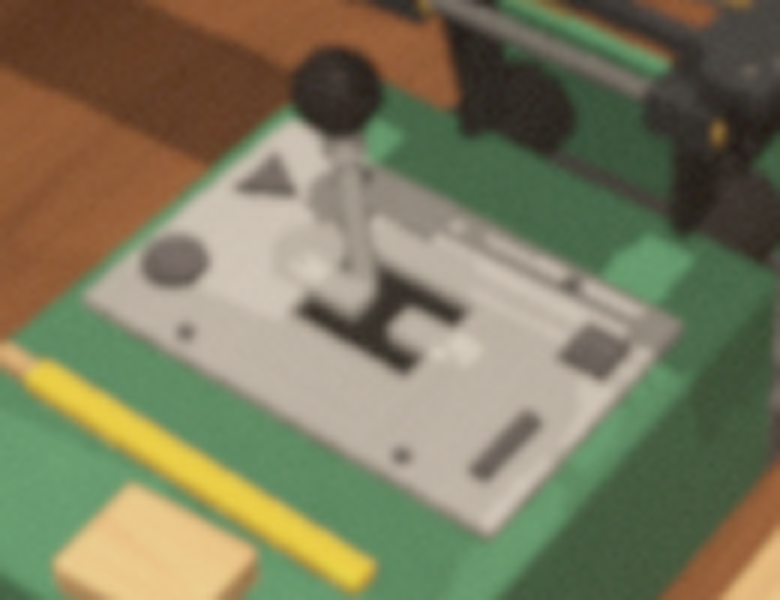

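View pics/b.png

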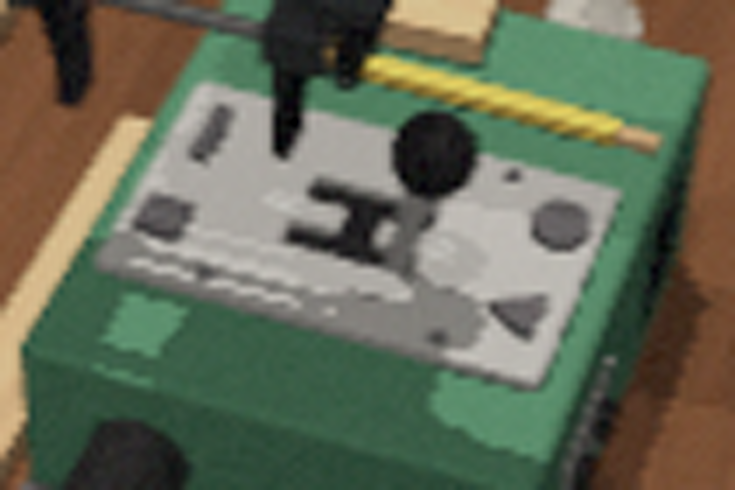

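The disc is beside the near right slot: crop a shows it at (174,261) with the triangle at (270,178), the square at (596,352) and the bar at (506,446). In crop b the disc is at (561,224). The knob is at (338,92) in crop a and (435,153) in crop b. Next I fit the feeder pose from these.

```bash
cat > h.py <<'E'
import numpy as np
from scipy.optimize import least_squares
def proj(K,E,P):
    c=(E@np.c_[P,np.ones(len(P))].T)[:3]; q=K@c; return (q[:2]/q[2]).T
def F(p,P): # feeder->world
    c,s=np.cos(p[2]),np.sin(p[2]); P=np.atleast_2d(P)
    return np.c_[p[0]+c*P[:,0]-s*P[:,1],p[1]+s*P[:,0]+c*P[:,1],P[:,2]]
E
python3 - <<'E'
from h import *
A=np.load("pics/scene0.npz");B=np.load("pics/side0.npz")
up=lambda l,f,o:(np.array(l)+.5)/f-.5+o
a=up([[270,178],[174,261],[596,352],[506,446],[338,92]],6,[225,190])
b=up([[521,312],[561,224],[165,215],[211,133],[435,153]],7,[280,140])
S=np.array([[-85,30,145],[-85,-30,145],[85,30,145],[85,-30,145]])/1e3
def r(p):
    P=np.vstack([F(p,S),F(p,[p[3],p[4],p[5]])])
    return np.r_[proj(A["K"],A["E"],P)-a,proj(B["K"],B["E"],P)-b].ravel()
s=least_squares(r,[.6,-.1,0,-.035,.027,.221]);print(s.x.round(4));print(r(s.x).reshape(-1,2).round(1))
print(F(s.x,s.x[3:]))
E
```

```text
[ 0.5804 -0.0442 -0.0253 -0.0393  0.0267  0.2193]
[[ 0.1 -0.3]
 [ 0.2 -0.5]
 [ 0.1 -0.6]
 [ 0.1 -0.4]
 [ 0.1  0. ]
 [ 0.2 -0.6]
 [ 0.  -0.7]
 [-0.1 -0.7]
 [ 0.2 -0.9]
 [ 0.1 -0. ]]
[[ 0.54179973 -0.01647529  0.21930523]]
```

The fit is good. The feeder origin is at (0.580, -0.044) with yaw -0.025, and the ball is at feeder (-39, 27) mm. The route is +x to the channel, then -y across, then -x home. I rise, shut the fingers, align the yaw, and go behind the knob.

```bash
cat > w.py <<'E'
from rig import manip
from h import *
s=manip.state();p=s["tcp_pos"];c,n=np.cos(-.0253),np.sin(-.0253)
d=p[:2]-[.5804,-.0442]
print("t",round(s["clock"],2),"feeder xy mm",(1e3*np.array([c*d[0]+n*d[1],-n*d[0]+c*d[1]])).round(1),"z",round(p[2]*1e3,1),"F",s["ft_force"].round(1) if hasattr(s["ft_force"],'round') else s["ft_force"],"w",s["width"],"yaw",np.arctan2(-s["tool_rot"][0][0],s["tool_rot"][1][0]).round(4))
E
python3 -m creep '[{"xyz":[0,0,-0.8],"angular":[0,0,0.31],"gripper":-1},{"xyz":[0,0,-0.7],"angular":[0,0,0],"gripper":-1},{"xyz":[-0.2,-1,0],"angular":[0,0,0],"gripper":-1},{"xyz":[-0.2,-1,0],"angular":[0,0,0],"gripper":-1},{"xyz":[-0.1,-1,0],"angular":[0,0,0],"gripper":-1}]' 5; python3 w.py
```

```text
clock: 0.6
tcp_pos: [0.528, -0.0179, 0.2819]
tool_rot: [[0.026, 1.0, -0.001], [1.0, -0.026, -0.0], [-0.0, -0.001, -1.0]]
ft_force: [-0.3, -0.6, 0.4]
width: 0.0548
grasp_force: 0.0
t 0.6 feeder xy mm [-53.  25.] z 281.9 F [-0.3 -0.6  0.4] w 0.05479487121866198 yaw -0.0257
```

```bash
python3 -m creep '[{"xyz":[0,-0.95,0],"angular":[0,0,0],"gripper":-1},{"xyz":[0,0,0],"angular":[0,0,0],"gripper":-1},{"xyz":[0,0,0],"angular":[0,0,0],"gripper":-1},{"xyz":[0,0,0],"angular":[0,0,0],"gripper":-1}]'>/dev/null; python3 w.py
```

```text
t 1.0 feeder xy mm [-88.6  25.9] z 282.6 F [-0.8  0.2  0.8] w 0.023054036023301944 yaw -0.0246
```

```bash
python3 -m creep '[{"xyz":[0,0,0],"angular":[0,0,0],"gripper":-1},{"xyz":[0,0,0],"angular":[0,0,0],"gripper":-1},{"xyz":[0,0,0.9],"angular":[0,0,0],"gripper":-1},{"xyz":[0,0,0.9],"angular":[0,0,0],"gripper":-1},{"xyz":[0.03,0,0],"angular":[0,0,0],"gripper":-1}]'>/dev/null; python3 w.py
python3 - <<'E'
from rig import cams
import cv2
a=cams.capture("scene")["pixels"][150:290,225:355];b=cams.capture("side")["pixels"][100:240,280:410]
cv2.imwrite("pics/c.png",cv2.resize(cv2.hconcat([a,b]),None,fx=3,fy=3,interpolation=cv2.INTER_CUBIC))
E
```

```text
t 1.5 feeder xy mm [-92.5  26.8] z 205.6 F [-1.   0.4  0.6] w 0.001062657682515227 yaw -0.025
```

View pics/c.png

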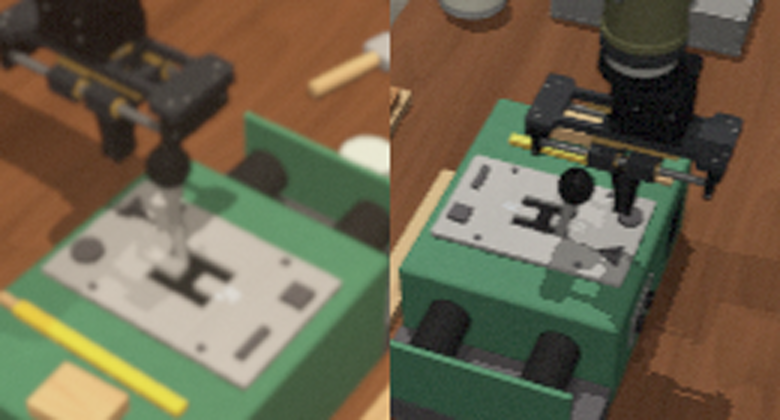

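The shut fingers sit just behind the knob (left crop, knob at (167,165), finger at (120,140)), and the body is above it. I'll advance and feel for contact.

```bash
python3 -m creep '[{"xyz":[0,0.3,0],"angular":[0,0,0],"gripper":-1},{"xyz":[0,0.1,0],"angular":[0,0,0],"gripper":-1},{"xyz":[0,0,0],"angular":[0,0,0],"gripper":-1}]'>/dev/null; python3 w.py;  python3 -m creep '[{"xyz":[0,0.1,0],"angular":[0,0,0],"gripper":-1},{"xyz":[0,0,0],"angular":[0,0,0],"gripper":-1}]'>/dev/null; python3 w.py; python3 -m creep '[{"xyz":[0,0.1,0],"angular":[0,0,0],"gripper":-1},{"xyz":[0,0,0],"angular":[0,0,0],"gripper":-1}]'>/dev/null; python3 w.py
```

```text
t 1.9 feeder xy mm [-71.8  27.1] z 211.9 F [ 0.5  0.4 -0.2] w 0.0004722863047505602 yaw -0.0248
t 2.1 feeder xy mm [-69.  27.] z 210.9 F [ 0.7  0.2 -1.1] w 0.00039780895679936525 yaw -0.0248
t 2.3 feeder xy mm [-66.   27.1] z 210.6 F [-2.9  0.7  1.8] w 0.0005363681977749759 yaw -0.0247
```

```bash
cat > ball.py <<'E'
from rig import cams
from h import *
import cv2,sys
z=[];M=[]
for n in("scene","side"):
    c=cams.capture(n);M.append((c["mtx"],c["extrinsics"]));z.append(c["pixels"])
p=[.5804,-.0442,-.0253]
g=[]
ux=eval(sys.argv[1]) # expected ball xy feeder mm
P=F(p,[ux[0]/1e3,ux[1]/1e3,.223]);T=[]
for (K,E),im in zip(M,z):
    u=proj(K,E,P)[0].round().astype(int);g.append(u-[20,20])
    T.append(cv2.resize(im[u[1]-20:u[1]+20,u[0]-20:u[0]+20],None,fx=9,fy=9,interpolation=cv2.INTER_CUBIC))
cv2.imwrite(sys.argv[2],cv2.hconcat(T));np.savez("last.npz",K=[m[0] for m in M],E=[m[1] for m in M],g=g)
E
cat > solve.py <<'E'
from h import *
import sys
L=np.load("last.npz");uv=(np.array(eval(sys.argv[1]))+.5)/9-.5+L["g"]  # second u minus 360 already
p=[.5804,-.0442,-.0253]
def r(a):
    P=F(p,[a[0],a[1],.03+np.sqrt(.195**2-a[0]**2-a[1]**2)]);return np.r_[tuple(proj(L["K"][i],L["E"][i],P)[0]-uv[i] for i in(0,1))]
s=least_squares(r,[0,0.01]);print("ball mm",(s.x*1e3).round(1),"res",s.fun.round(1))
E
python3 -m creep '[{"xyz":[0,0.2,0],"angular":[0,0,0],"gripper":-1},{"xyz":[0,0.2,0],"angular":[0,0,0],"gripper":-1},{"xyz":[0,0.2,0],"angular":[0,0,0],"gripper":-1},{"xyz":[0,0,0],"angular":[0,0,0],"gripper":-1}]'>/dev/null; python3 w.py;python3 ball.py "[-14,27]" pics/d.png
```

```text
t 2.7 feeder xy mm [-40.4  27.1] z 210.4 F [-2.4  0.1  1.9] w 0.0004960188155945267 yaw -0.0247
```

View pics/d.png

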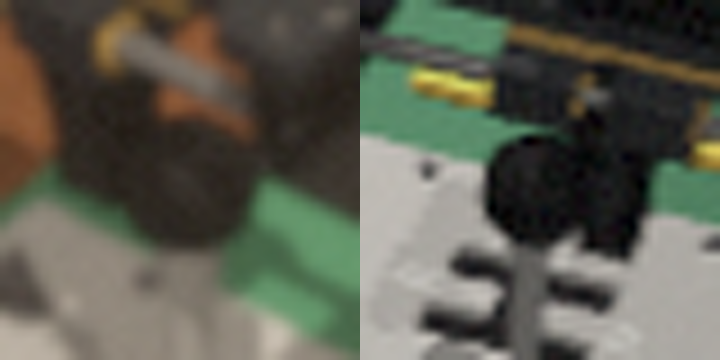

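The knob is at (190,184) in the left crop and (180,190) in the right one, with the finger just behind it.

```bash
python3 solve.py "[[190,184],[180,190]]"
```

```text
ball mm [-13.4  27.7] res [-0.  -0.  -0.1 -0. ]
```

```bash
python3 -m creep '[{"xyz":[0,0.15,0],"angular":[0,0,0],"gripper":-1},{"xyz":[0,0.15,0],"angular":[0,0,0],"gripper":-1},{"xyz":[0,0,0],"angular":[0,0,0],"gripper":-1},{"xyz":[0,0,0],"angular":[0,0,0],"gripper":-1}]'>/dev/null; python3 w.py;python3 ball.py "[0,27]" pics/e.png
```

```text
t 3.2 feeder xy mm [-29.2  27. ] z 210.5 F [-1.1  0.6  0.7] w 0.0005404971333565316 yaw -0.0248
```

View pics/e.png

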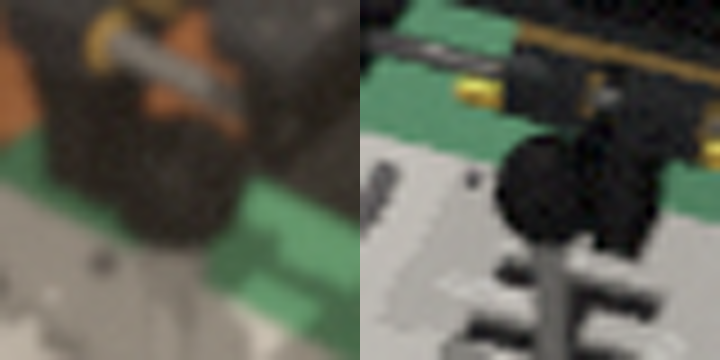

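The knob is at (180,184) in the left crop and (193,189) in the right one.

```bash
python3 solve.py "[[180,184],[193,189]]"; python3 -m creep '[{"xyz":[0,0.05,0],"angular":[0,0,0],"gripper":-1},{"xyz":[0,0,0],"angular":[0,0,0],"gripper":-1}]'>/dev/null; python3 w.py
```

```text
ball mm [-1.7 27.3] res [-0.1 -0.2 -0.2 -0.1]
t 3.5 feeder xy mm [-27.5  27.1] z 210.6 F [-1.8  0.   1. ] w 0.000600240121212179 yaw -0.0248
```

The ball is now at about x = 0. I back off, go round to its left side, then push right.

```bash
python3 -m creep '[{"xyz":[0,-0.6,0],"angular":[0,0,0],"gripper":-1},{"xyz":[0.6,0,0],"angular":[0,0,0],"gripper":-1},{"xyz":[0.7,0,0],"angular":[0,0,0],"gripper":-1},{"xyz":[0,0.65,0],"angular":[0,0,0],"gripper":-1},{"xyz":[0,0.65,0],"angular":[0,0,0],"gripper":-1}]'>/dev/null; python3 w.py; python3 -m creep '[{"xyz":[-0.2,0,0],"angular":[0,0,0],"gripper":-1},{"xyz":[-0.2,0,0],"angular":[0,0,0],"gripper":-1},{"xyz":[0,0,0],"angular":[0,0,0],"gripper":-1}]'>/dev/null; python3 w.py
```

```text
t 4.0 feeder xy mm [ 1.5 80.4] z 211.1 F [ 0.4 -0.9  0.2] w 0.00022897733576913434 yaw -0.0224
t 4.3 feeder xy mm [ 0.1 60.8] z 210.4 F [-0.  -0.7  0.4] w 0.0003488674340563189 yaw -0.0277
```

```bash
python3 -m creep '[{"xyz":[-0.15,0,0],"angular":[0,0,0],"gripper":-1},{"xyz":[-0.15,0,0],"angular":[0,0,0],"gripper":-1},{"xyz":[0,0,0],"angular":[0,0,0],"gripper":-1}]'>/dev/null; python3 w.py; python3 -m creep '[{"xyz":[-0.15,0,0],"angular":[0,0,0],"gripper":-1},{"xyz":[-0.15,0,0],"angular":[0,0,0],"gripper":-1},{"xyz":[0,0,0],"angular":[0,0,0],"gripper":-1}]'>/dev/null; python3 w.py;python3 ball.py "[0,8]" pics/f.png
```

```text
t 4.6 feeder xy mm [ 0.4 51.1] z 211.4 F [-0.5  2.4  1.9] w 0.0007228492701610611 yaw -0.0254
t 4.9 feeder xy mm [ 0.4 37.8] z 210.7 F [-0.3  1.8  0.8] w 0.0007564551148205639 yaw -0.0262
```

View pics/f.png

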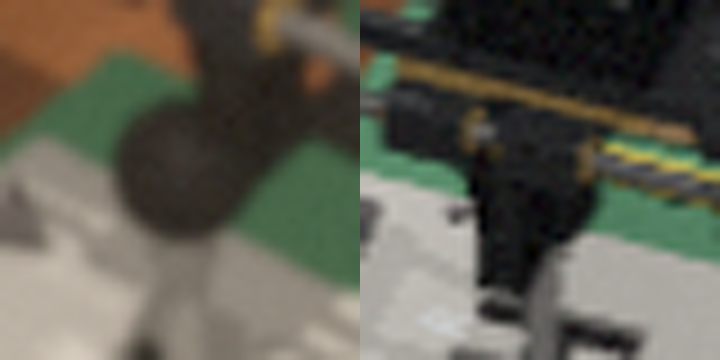

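The knob, at (181,168) in the left crop, is moving freely along the channel at about y = 9 mm. I continue across.

```bash
python3 -m creep '[{"xyz":[-0.2,0,0],"angular":[0,0,0],"gripper":-1},{"xyz":[-0.2,0,0],"angular":[0,0,0],"gripper":-1},{"xyz":[-0.2,0,0],"angular":[0,0,0],"gripper":-1},{"xyz":[0,0,0],"angular":[0,0,0],"gripper":-1}]'>/dev/null; python3 w.py; python3 -m creep '[{"xyz":[-0.15,0,0],"angular":[0,0,0],"gripper":-1},{"xyz":[-0.15,0,0],"angular":[0,0,0],"gripper":-1},{"xyz":[0,0,0],"angular":[0,0,0],"gripper":-1}]'>/dev/null; python3 w.py
```

```text
t 5.4 feeder xy mm [ 0.4 12.4] z 210.5 F [-1.   2.2  1.6] w 0.0004994780322806456 yaw -0.0278
t 5.7 feeder xy mm [0.3 1.6] z 210.2 F [-0.2  1.   1. ] w 0.00026987517354919367 yaw -0.0264
```

```bash
python3 -m creep '[{"xyz":[-0.05,0,0],"angular":[0,0,0],"gripper":-1},{"xyz":[0,0,0],"angular":[0,0,0],"gripper":-1}]'>/dev/null; python3 w.py;python3 ball.py "[0,-27]" pics/g.png
```

```text
t 5.9 feeder xy mm [0.3 0.9] z 210.3 F [-0.7  1.9 -0.6] w 0.0005494015445440786 yaw -0.0249
```

View pics/g.png

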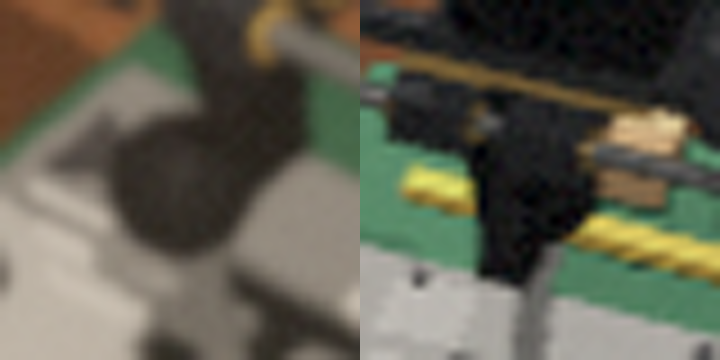

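The knob, at (179,184) in the left crop, is within a millimetre or so of (0, -27), so it is in the right lane. I go round to its far side.

```bash
python3 -m creep '[{"xyz":[0.6,0,0],"angular":[0,0,0],"gripper":-1},{"xyz":[0,0.65,0],"angular":[0,0,0],"gripper":-1},{"xyz":[0,0.65,0],"angular":[0,0,0],"gripper":-1},{"xyz":[-0.6,0,0],"angular":[0,0,0],"gripper":-1},{"xyz":[-0.7,0,0],"angular":[0,0,0],"gripper":-1}]'>/dev/null; python3 w.py; python3 -m creep '[{"xyz":[0,-0.2,0],"angular":[0,0,0],"gripper":-1},{"xyz":[0,-0.2,0],"angular":[0,0,0],"gripper":-1},{"xyz":[0,-0.1,0],"angular":[0,0,0],"gripper":-1},{"xyz":[0,0,0],"angular":[0,0,0],"gripper":-1}]'>/dev/null; python3 w.py;  python3 -m creep '[{"xyz":[0,-0.15,0],"angular":[0,0,0],"gripper":-1},{"xyz":[0,-0.15,0],"angular":[0,0,0],"gripper":-1},{"xyz":[0,0,0],"angular":[0,0,0],"gripper":-1}]'>/dev/null; python3 w.py
```

```text
t 6.5 feeder xy mm [ 53.3 -26.5] z 210.0 F [ 0.1 -0.1  0. ] w 0.0003236467537534474 yaw -0.0215
t 6.9 feeder xy mm [ 32.  -25.7] z 210.9 F [ 0.8  0.2 -0. ] w 0.0002767975387579778 yaw -0.0231
t 7.2 feeder xy mm [ 20.6 -26.4] z 211.1 F [2.2 0.7 0.6] w 0.0006525699838197274 yaw -0.0241
```

```bash
python3 -m creep '[{"xyz":[0,-0.2,0],"angular":[0,0,0],"gripper":-1},{"xyz":[0,-0.2,0],"angular":[0,0,0],"gripper":-1},{"xyz":[0,-0.2,0],"angular":[0,0,0],"gripper":-1},{"xyz":[0,-0.1,0],"angular":[0,0,0],"gripper":-1},{"xyz":[0,0,0],"angular":[0,0,0],"gripper":-1}]'>/dev/null; python3 w.py;  python3 -m creep '[{"xyz":[0,-0.1,0],"angular":[0,0,0],"gripper":-1},{"xyz":[0,0,0],"angular":[0,0,0],"gripper":-1}]'>/dev/null; python3 w.py
```

```text
t 7.7 feeder xy mm [ -8.4 -26.8] z 210.5 F [1.1 0.1 0.1] w 0.0006513611585825819 yaw -0.0248
t 7.9 feeder xy mm [-12.  -26.9] z 210.2 F [ 2.1 -0.2  0.3] w 0.0005205181569592414 yaw -0.0249
```

```bash
for i in 1 2; do python3 -m creep '[{"xyz":[0,-0.05,0],"angular":[0,0,0],"gripper":-1},{"xyz":[0,0,0],"angular":[0,0,0],"gripper":-1}]'>/dev/null; python3 w.py; done
```

```text
t 8.1 feeder xy mm [-13.7 -26.9] z 210.2 F [ 2.4  0.8 -1.3] w 0.0007812521354025187 yaw -0.0247
t 8.3 feeder xy mm [-15.8 -27. ] z 210.3 F [ 2.2  0.5 -1.1] w 0.0006476852208752139 yaw -0.0248
```

```bash
python3 -m creep '[{"xyz":[0,-0.03,0],"angular":[0,0,0],"gripper":-1},{"xyz":[0,0,0],"angular":[0,0,0],"gripper":-1}]'>/dev/null; python3 w.py;  python3 -m creep '[{"xyz":[0,-0.03,0],"angular":[0,0,0],"gripper":-1},{"xyz":[0,0,0],"angular":[0,0,0],"gripper":-1}]'>/dev/null; python3 w.py
```

```text
t 8.5 feeder xy mm [-16.7 -27. ] z 210.5 F [ 2.8  0.5 -2.5] w 0.0007079090857651797 yaw -0.0249
t 8.7 feeder xy mm [-17.8 -27. ] z 210.5 F [ 3.7  0.5 -2.7] w 0.00045813462918909624 yaw -0.0248
```

```bash
python3 -m creep '[{"xyz":[0,-0.03,0],"angular":[0,0,0],"gripper":-1},{"xyz":[0,0,0],"angular":[0,0,0],"gripper":-1}]'>/dev/null; python3 w.py;  python3 ball.py "[-41,-27]" pics/i.png
```

```text
t 8.9 feeder xy mm [-18.9 -26.9] z 210.5 F [ 4.8  1.5 -3.1] w 0.0006440700024118829 yaw -0.0248
```

View pics/i.png

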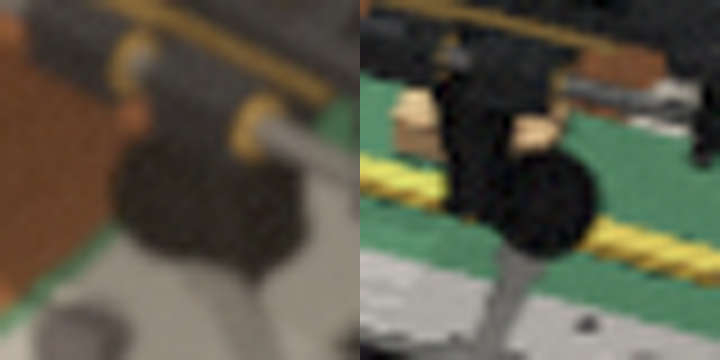

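The knob is at (174,190) in the left crop and (186,203) in the right one.

```bash
python3 solve.py "[[174,190],[186,203]]"; python3 -m creep '[{"xyz":[0,-0.03,0],"angular":[0,0,0],"gripper":-1},{"xyz":[0,0,0],"angular":[0,0,0],"gripper":-1}]'>/dev/null; python3 w.py
```

```text
ball mm [-44.7 -26.7] res [ 0.6  0.3  0.7 -0.1]
t 9.2 feeder xy mm [-20.1 -26.9] z 210.5 F [ 5.4 -0.3 -5.3] w 0.0006494086588172636 yaw -0.0247
```

The force has risen to about 5 N while the ball sits at x ≈ -41 or slightly beyond, so it is against the stop. I come clear and check by image code, as the picture budget is used up.

```bash
python3 -m creep '[{"xyz":[0,0.5,0],"angular":[0,0,0],"gripper":-1},{"xyz":[0,0.8,0],"angular":[0,0,0],"gripper":-1},{"xyz":[0,0.8,-0.8],"angular":[0,0,0],"gripper":-1},{"xyz":[0,0.8,-1],"angular":[0,0,0],"gripper":-1},{"xyz":[0,1,-1],"angular":[0,0,0],"gripper":-1}]'>/dev/null; python3 -m creep '[{"xyz":[0,1,-0.5],"angular":[0,0,0],"gripper":-1},{"xyz":[0,0.5,0],"angular":[0,0,0],"gripper":-1},{"xyz":[0,0,0],"angular":[0,0,0],"gripper":-1}]'>/dev/null;python3 w.py; python3 ball.py "[-41,-27]" pics/j.png
python3 - <<'E'
import cv2,numpy as np
im=cv2.imread("pics/j.png")
for i in(0,1):
    m=(im[:,i*360:i*360+360].max(2)<65).astype(np.uint8)
    n,l,s,c=cv2.connectedComponentsWithStats(m)
    for k in range(1,n):
        if s[k,4]>800: print(i,s[k],c[k].round())
E
```

```text
t 10.0 feeder xy mm [191.1 -27. ] z 334.8 F [-0.5  0.7 -0.9] w 0.00041317384817885514 yaw -0.0248
0 [  117   129   126   126 11553] [182. 193.]
1 [ 132  146  107  115 8970] [184. 203.]
```

```bash
python3 solve.py "[[180,192],[185,203]]"
```

```text
ball mm [-43.6 -26.4] res [ 0.3  0.1  0.5 -0.2]
```

```bash
python3 -c "
from rig import manip
print(manip.close_job())"
```

```text
the job is handed in; nothing more can be done
None
```

The job is handed in: the lever is against the stop in the near right slot beside the round disc (ball measured at about x = -43, y = -26 mm, nominal home -41), moved with pushes of about 8 N at most without going into another slot, and the arm is clear.

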